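# Pile the sawn cores on the drying rack and chock them

## Task

Pile all the concrete cores on the drying rack as a pyramid: three side by side across the middle of the rails, up against the end stop, the next ones saddled in the gaps between them, and a sixth, if there is one, in the gap on top. Clip the red spring clip upright, pushed well down, on the rack's middle strip close up against the open end of the bottom row so that the pile cannot spread. Leave the glass beaker alone.

Things in the scene. Friction and masses are not known exactly. Their poses are not given: they have to be found in the camera images.
- rack: aluminium drying rack, 118 x 224 mm, fixed. Origin: middle of its underside; x across the rack, y along it, z up. Four steel rails along y at x = -50, -24, 24 and 50 mm (5 mm thick, tops 45 mm up, y = -94 to +110 mm) carry the cores, which lie across the middle of it (core axis along rack x). An upright end stop, face at y = -88 mm, 84 mm high, 104 mm wide, closes the -y end; the +y end is open
- chock (a point): on the rack's middle strip, where the clip's hinge pin belongs: the strip, 5 mm thick, stands upright midway between the inner rails, as long as they are, its top 41 mm up (4 mm below the rails), free for 28 mm below its top and 19 mm on each side. This point is 6 mm above its top edge, 18 mm beyond the side of the last bottom core. Axes as the rack's
- clip: red spring clip like a big clothes peg, 45 mm wide over the handle tops, 30 mm long along its pin, 66 mm high; at the start clipped upright on the clip stand. Origin at the hinge pin; x is the way the jaws open, y along the pin, z up to the handles; jaws reach 30 mm down. Each handle leans out from 11 mm off the middle at z = 5 mm to 22 mm at z = 35 mm.
- clip_jaw (a joint): opening of the jaws in rad: 0 shut on a 5 mm strip, 0.7 fully open, -0.15 with nothing in them. Pinching the handles along x (10 N; 25 N holds them at the stop, upright, parallel, 18 mm wide over all) opens the jaws to 25 mm at the tips; let go, the spring shuts them. As the handles swing they rub on the fingers: the pin shifts 5 mm down in the grip, and up again on letting go
- clip_stand: dark steel foot 70 x 110 x 10 mm, loose, 0.9 kg, with an upright strip (5 mm thick, 96 mm long along its y, top 44 mm up) where the clip is kept. Origin at the middle of its underside
- core_1: grey concrete test core, solid cylinder 44 mm in diameter and 62 mm long, about 0.2 kg, lying on its side on the worktop at the start; origin at its centre, x along its axis. It is best taken by its two flat ends. Five or six of these cores are present
- core_2: grey concrete test core, solid cylinder 44 mm in diameter and 62 mm long, about 0.2 kg, lying on its side on the worktop at the start; origin at its centre, x along its axis. It is best taken by its two flat ends. Five or six of these cores are present
- core_3: grey concrete test core, solid cylinder 44 mm in diameter and 62 mm long, about 0.2 kg, lying on its side on the worktop at the start; origin at its centre, x along its axis. It is best taken by its two flat ends. Five or six of these cores are present
- core_4: grey concrete test core, solid cylinder 44 mm in diameter and 62 mm long, about 0.2 kg, lying on its side on the worktop at the start; origin at its centre, x along its axis. It is best taken by its two flat ends. Five or six of these cores are present
- core_5: grey concrete test core, solid cylinder 44 mm in diameter and 62 mm long, about 0.2 kg, lying on its side on the worktop at the start; origin at its centre, x along its axis. It is best taken by its two flat ends. Five or six of these cores are present
- core_6: grey concrete test core, solid cylinder 44 mm in diameter and 62 mm long, about 0.2 kg, lying on its side on the worktop at the start; origin at its centre, x along its axis. It is best taken by its two flat ends. Five or six of these cores are present
- place_a1 (a point): where the centre of a core lies in the finished pile: bottom layer, next to the end stop
- place_a2 (a point): where the centre of a core lies in the finished pile: bottom layer, middle
- place_a3 (a point): where the centre of a core lies in the finished pile: bottom layer, open end
- place_b1 (a point): where the centre of a core lies in the finished pile: second layer, in the gap between the first two
- place_b2 (a point): where the centre of a core lies in the finished pile: second layer, in the gap between the last two
- place_c1 (a point): where the centre of a core lies in the finished pile: top, in the gap of the second layer
- beaker_250: clear glass beaker, 75 mm across, 92 mm high, a bystander beyond the rack; origin at its base
Mind the look-alikes: they are no part of the job. What is shaped like the core_4 but blue, green or turquoise is not meant.

How it is judged:
At the end, for the whole second after the job is handed in: Each core present lies still and released in a place of the pile (centre within 14 mm, axis within 0.25 rad); the clip is shut upright (0.25 rad) on the rack's middle strip beyond the row, jaws at least 12 mm down it, its middle within 49 mm of a core's (a gap of at most 12 mm) ((distance between core_1 and place_a1 below 0.014 m or distance between core_1 and place_a2 below 0.014 m or distance between core_1 and place_a3 below 0.014 m or distance between core_1 and place_b1 below 0.014 m or distance between core_1 and place_b2 below 0.014 m or distance between core_1 and place_c1 below 0.014 m) and angle between the x axis of each of core_1, core_2, core_3, core_4, core_5, core_6 and the x axis of rack, either way round below 0.25 rad and linear speed of each of core_1, core_2, core_3, core_4, core_5, core_6, clip below 0.02 m/s and contact force between each of core_1, core_2, core_3, core_4, core_5, core_6, clip and the fingers below 0.05 N and (distance between core_2 and place_a1 below 0.014 m or distance between core_2 and place_a2 below 0.014 m or distance between core_2 and place_a3 below 0.014 m or distance between core_2 and place_b1 below 0.014 m or distance between core_2 and place_b2 below 0.014 m or distance between core_2 and place_c1 below 0.014 m) and (distance between core_3 and place_a1 below 0.014 m or distance between core_3 and place_a2 below 0.014 m or distance between core_3 and place_a3 below 0.014 m or distance between core_3 and place_b1 below 0.014 m or distance between core_3 and place_b2 below 0.014 m or distance between core_3 and place_c1 below 0.014 m) and (distance between core_4 and place_a1 below 0.014 m or distance between core_4 and place_a2 below 0.014 m or distance between core_4 and place_a3 below 0.014 m or distance between core_4 and place_b1 below 0.014 m or distance between core_4 and place_b2 below 0.014 m or distance between core_4 and place_c1 below 0.014 m) and (distance between core_5 and place_a1 below 0.014 m or distance between core_5 and place_a2 below 0.014 m or distance between core_5 and place_a3 below 0.014 m or distance between core_5 and place_b1 below 0.014 m or distance between core_5 and place_b2 below 0.014 m or distance between core_5 and place_c1 below 0.014 m) and (distance between core_6 and place_a1 below 0.014 m or distance between core_6 and place_a2 below 0.014 m or distance between core_6 and place_a3 below 0.014 m or distance between core_6 and place_b1 below 0.014 m or distance between core_6 and place_b2 below 0.014 m or distance between core_6 and place_c1 below 0.014 m) and x of clip in the frame of rack between -0.006 and 0.006 m and y of clip in the frame of rack between 0.053 and 0.082 m and z of clip in the frame of rack between 0.041 and 0.059 m and angle between the x axis of clip and the x axis of rack, either way round below 0.2 rad and angle between clip's own z axis and vertical below 0.25 rad and value of joint clip_jaw below 0.1 rad and (horizontal distance between clip and core_1 below 0.049 m or horizontal distance between clip and core_2 below 0.049 m or horizontal distance between clip and core_3 below 0.049 m or horizontal distance between clip and core_4 below 0.049 m or horizontal distance between clip and core_5 below 0.049 m or horizontal distance between clip and core_6 below 0.049 m)); the robot touches nothing.
It fails at once if the glass beaker is knocked over or shoved more than 3 cm (distance of beaker_250 from where it was at the start of the episode above 0.03 m or angle between beaker_250's own z axis and vertical above 0.4 rad).
Of core_1, core_2, core_3, core_4, core_5, core_6 only 5 to 6 are there at a start; the rules pass over those that are not, and their reading is None.
At some moment in a run one of clip_stand may be knocked a few centimetres aside while the robot is not near it.
It also fails if it takes over 200 s, if anything falls off the work surface, if the arm or the gripper's body presses on something with over 40 N, if the wrist force passes 120 N, or if a joint passes its speed limit or range.

## Robot

A 7-joint arm with a two-finger parallel gripper is mounted at the origin on a cart in front of the work surface, level with it; the furniture and walls round the work are solid. World frame = base frame: x ahead of the robot, y to its left, z up, the work surface at z = 0. Lengths are in m, angles in rad, forces in N, time in s.
With the tool pointing down it reaches from about 0.425 to 0.875 m from the base axis. Payload 4.7 kg.
Tool frame: the origin (TCP) lies midway between the tips of the shut fingers; the grasp point (between the pads) lies 19 mm behind it; z points along the fingers, y is the direction in which the jaws open and shut (so a half turn about z gives the same grasp; the last joint's range is limited). The gripper opens to 87 mm and grips with 3 to 60 N. Pads are 19 mm wide; open, the fingers measure 117 mm over their backs; the gripper's body (75 mm by 190 mm) begins 51 mm behind the grasp point.
Start: joints at [-1.149, 0.321, -0.07, 1.45, 0.023, 1.371, -0.057], TCP at [0.258, 0.597, 0.223] pointing down, gripper open.
Joint ranges: [-2.86, 2.86], [-0.3, 2.09], [-1.38, 1.24], [0.06, 2.45], [-1.56, 4.7], [0.09, 2.05], [-2.69, 2.69]. Speed limits (rad/s): [2.57, 2.57, 3.14, 3.14, 3.14, 3.14, 3.14].

## Interface

Orientations are given as a rotation vector (axis times angle).
In Python, from bench import get_state, eyes, job gives the robot as it stands. The module is installed in compiled form; this text tells all that it offers.
- The arm moves only by the shell command python3 -m jog 'ROWS' [FORCE]. ROWS is JSON, a list that holds one entry, the list of rows, each a list of 5 numbers: the opening, from 0 (shut) to 1 (fully open), then the shift along the tool's x, y, z in units of 40 mm (1.0 is 40 mm), then the turn about the tool's z in units of 5 degrees (1.0 is 5 degrees). In form: [[[jaw, dx, dy, dz, turn], ...]]. A call has 1 to 10 rows; each row shifts and turns the commanded pose from where the row before left it, along the tool's axes as they then stand; what a row does not reach is not made up. A row lasts 1/8 s, in which the tool goes at most 62.5 mm and 10.7 degrees, less where a joint would pass 70% of its speed; a pose out of reach is approached as far as the arm can. A call is refused whole if a number of a shift passes 1 or a number of a turn 1, either way. A call with a gripper value outside its range is refused whole. The fingers move at their own pace and stop on an object; FORCE is the grip in N (left out, the last holds). Time passes only in rows, so rows that do not move let the fingers close. It gives the time, the measured TCP pose, the force and the opening at its end, in the units of the state.
- get_state(): the state, without advancing time (a new reading comes with each control period).
- eyes.get_image(name): name is "scene" or "top" or "wrist"; returns (picture, depth): 480x640x3 uint8, red, green, blue; 480x640 float32, m along the optical axis (not along the pixel's ray), 0 where there is no reading.
- eyes.camera_params(name): a dict with "camera_matrix" (3x3 intrinsics, pixels), "k1" (the pictures are not rectified: a ray, as slopes to the right and down, at radius r is drawn at 1 + k1 r^2 times it, then the intrinsics apply), "pose" (4x4, takes a point from camera to world coordinates); the wrist camera has in their place "mount" (4x4, takes a point from camera to tool coordinates, whose origin is the TCP and whose axes are the flange's). Camera axes: x right, y down, z forward; pixel columns grow to the right and rows downward; lengths in m; the calibration is good to about 2 mm. A picture is of the moment at which its call begins: read the wrist's pose just before it. camera_params takes no time and is no camera call.
- job.close_job(): hands the job in, once; it reports no verdict.
The state is a dict: "time": time; "joint_positions": joint angles; "qd": joint speeds; "joint_torque": joint torques, N m; "position": TCP position; "tool_rot": TCP orientation; "ft_force": force on the tool from outside, world axes, zero at the start; "torque": the same for the moment, N m; "grip_width": opening from 0.0 (shut) to 1.0 (fully open).
Only numpy, scipy, OpenCV 4.12 (cv2) and the standard library are available. Lean on these libraries where they do the work, as an engineer would, in place of code of your own. Each camera call takes 0.05 s, during which the arm holds its last target. There are 200 camera calls.

## Working session

There is one attempt and no reset: what is moved stays moved. The work goes in short steps, Python scripts to look and compute and a shell command to move; the robot and the scene stay as the last step left them, time stands still between calls to the robot, and variables do not carry over. Pictures are saved under pics/ and viewed, about 12 in all and at most 16, crops included, and the job is handed in when it is done.

```bash
mkdir -p pics; cat > h.py <<'E'
import numpy as np, cv2
from bench import get_state, eyes, job
from scipy.spatial.transform import Rotation as R
def T():
    s=get_state(); M=np.eye(4); M[:3,:3]=R.from_rotvec(s['tool_rot']).as_matrix(); M[:3,3]=s['position']; return M
def grab(name):
    t=T(); im,d=eyes.get_image(name); p=eyes.camera_params(name)
    P=np.array(p['pose']) if 'pose' in p else t@np.array(p['mount'])
    return im,d,np.array(p['camera_matrix']),p['k1'],P
def cloud(d,K,k1,P):
    v,u=np.mgrid[:d.shape[0],:d.shape[1]].astype(float)
    n=cv2.undistortPoints(np.stack([u.ravel(),v.ravel()],1)[:,None],K,np.array([k1,0,0,0.]))[:,0]
    z=d.ravel(); X=np.c_[n*z[:,None],z]@P[:3,:3].T+P[:3,3]
    X[z==0]=np.nan
    return X.reshape(d.shape+(3,))
def save(n,im): cv2.imwrite(n,im[...,::-1])
E
python3 - <<'E'
from h import *
s=get_state(); print(s['time'],s['position'],s['tool_rot'],s['grip_width'],s['ft_force']); print(T().round(2))
for n in ('top','scene'):
    im,d,K,k1,P=grab(n); save(f'pics/{n}0.png',im); X=cloud(d,K,k1,P); np.savez(f'{n}0.npz',im=im,X=X); print(n,P.round(2).tolist(),K[0,0],k1)
E
```

```text
0.0 [0.25760836 0.59618112 0.22146707] [-6.35989410e-01 -3.07624645e+00  2.92970877e-03] 0.999048930540794 [-0.5474907  -0.58195696  0.3967668 ]
[[-0.92  0.4  -0.    0.26]
 [ 0.4   0.92 -0.    0.6 ]
 [-0.   -0.   -1.    0.22]
 [ 0.    0.    0.    1.  ]]
top [[0.01, -0.99, 0.11, 0.35], [-1.0, -0.01, 0.0, 0.07], [0.0, -0.11, -0.99, 1.66], [0.0, 0.0, 0.0, 1.0]] 512.4004516057934 0.036271373132152604
scene [[0.57, -0.38, 0.73, -0.38], [-0.82, -0.23, 0.52, -0.58], [-0.03, -0.9, -0.44, 0.64], [0.0, 0.0, 0.0, 1.0]] 484.41751224921546 -0.003687366967768406
```

View pics/top0.png

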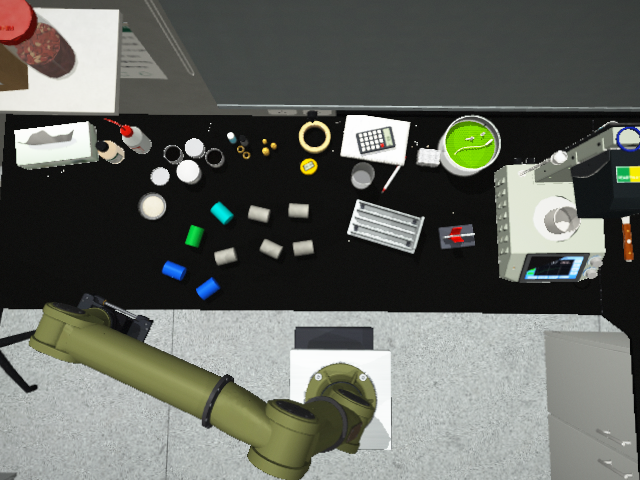

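View pics/scene0.png

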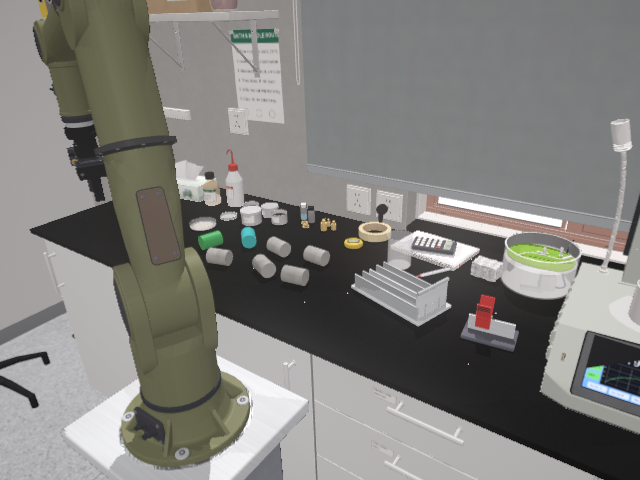

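The top view shows five grey cores at about (259,213), (299,211), (225,256), (271,248) and (303,248). The blue, green and turquoise ones are look-alikes. The rack is at (386,226), the clip on its stand at (456,237) and the beaker at (362,174). Next I measure their poses from the depth cloud.

```bash
python3 - <<'E'
from h import *
z=np.load('top0.npz'); im,X=z['im'],z['X']
for c in [(259,213),(299,211),(225,256),(271,248),(303,248)]:
    u,v=c; w=X[v-22:v+23,u-22:u+23].reshape(-1,3); q=w[(w[:,2]>0.015)&(w[:,2]<.06)]
    # connected near centre
    q=q[np.hypot(*(q[:,:2]-X[v,u,:2]).T)<0.045]
    h=q[q[:,2]>0.012]; r=cv2.minAreaRect(h[:,:2].astype(np.float32)*1000)
    print(c,im[v,u],X[v,u].round(3),'n',len(h),'rect',np.round(r[0],1),np.round(r[1],1),round(r[2],1),'zmax',np.nanpercentile(h[:,2],95).round(3))
def dump(name,u0,u1,v0,v1,zl,zh):
    w=X[v0:v1,u0:u1].reshape(-1,3); q=w[(w[:,2]>zl)&(w[:,2]<zh)]
    r=cv2.minAreaRect(q[:,:2].astype(np.float32)*1000); print(name,len(q),np.round(r[0],1),np.round(r[1],1),round(r[2],1),cv2.boxPoints(r).round().tolist())
dump('rack',340,430,192,260,.006,.1); dump('railtop',340,430,192,260,.037,.055);dump('stop',340,430,192,260,.062,.1)
dump('stand',435,480,215,260,.004,.1);dump('strip',435,480,215,260,.035,.06);dump('clip',435,480,215,260,.06,.1)
dump('beaker',348,378,155,192,.05,.11)
crop=cv2.resize(np.hstack([im[180:290,170:330]]),(800,550),interpolation=cv2.INTER_CUBIC)
c2=cv2.resize(im[150:270,335:495],(800,600),interpolation=cv2.INTER_CUBIC)
save('pics/c1.png',np.vstack([cv2.resize(crop,(436,300)),cv2.resize(c2,(436,300))]))
E
```

```text
(259, 213) [201 201 188] [0.58  0.26  0.044] n 273 rect [581.7 264.7] [62.9 43.8] 78.0 zmax 0.047
(299, 211) [193 191 179] [0.588 0.133 0.045] n 267 rect [594.4 137.9] [62.6 44.2] 86.5 zmax 0.047
(225, 256) [187 186 174] [0.442 0.365 0.041] n 285 rect [444.  367.7] [43.6 62.7] 15.0 zmax 0.047
(271, 248) [204 203 190] [0.468 0.22  0.046] n 276 rect [469.3 223.8] [62.6 43.2] 63.7 zmax 0.048
(303, 248) [180 178 167] [0.47  0.119 0.044] n 265 rect [473.4 121.1] [43.5 61.5] 9.6 zmax 0.048
rack 2770 [ 549.2 -145.1] [219.7 291.4] 0.6 [[438.0, -1.0], [441.0, -292.0], [661.0, -290.0], [657.0, 2.0]]
railtop 612 [ 548.6 -141.9] [206.9 106.9] 73.8 [[468.0, -226.0], [571.0, -256.0], [629.0, -57.0], [526.0, -28.0]]
stop 127 [ 520.4 -239.5] [ 10.  102.9] 73.6 [[470.0, -230.0], [568.0, -259.0], [571.0, -249.0], [472.0, -220.0]]
stand 986 [ 513.8 -378.3] [144.2 144.3] 0.2 [[441.0, -306.0], [442.0, -451.0], [586.0, -450.0], [586.0, -306.0]]
strip 82 [ 514.9 -374.8] [92.4 19.5] 89.8 [[505.0, -421.0], [524.0, -421.0], [525.0, -329.0], [505.0, -329.0]]
clip 99 [ 515.3 -358.3] [44.9 29.3] 7.2 [[491.0, -347.0], [495.0, -376.0], [539.0, -370.0], [536.0, -341.0]]
beaker 203 [703.3 -66.3] [70.  68.8] 85.8 [[667.0, -99.0], [735.0, -104.0], [740.0, -34.0], [672.0, -29.0]]
```

View pics/c1.png

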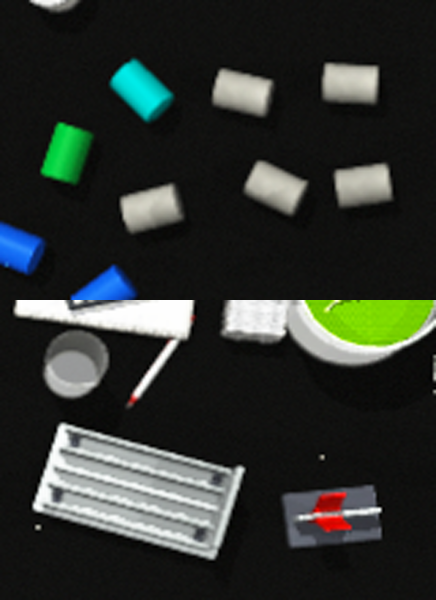

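```bash
cat >> h.py <<'E'
def plan(x,y,z,yaw=None):
    "yaw: world angle (deg) of tool y; prints shift first (current frame), then turn"
    t=T(); d=t[:3,:3].T@(np.array([x,y,z])-t[:3,3])/.04
    a=np.degrees(np.arctan2(t[1,1],t[0,1])); o=f'at {t[:3,3].round(4)} yaw {a:.1f} shift {d.round(2)}'
    if yaw is not None:
        k=(a-yaw+180)%360-180; M=t[:3,:3]@R.from_rotvec([0,0,np.radians(k)]).as_matrix(); d2=M.T@(np.array([x,y,z])-t[:3,3])/.04
        o+=f' turn {k/5:.2f} (shift if turned first {d2.round(2)})'
    print(o,'t',round(get_state()['time'],2),'w',round(get_state()['grip_width'],3),'q7',round(get_state()['joint_positions'][6],2))
E
python3 -c "
from h import *
plan(.469,.224,.15,63.7)"
```

```text
at [0.2576 0.5962 0.2216] yaw 66.6 shift [-8.54 -6.44  1.8 ] turn 0.59 (shift if turned first [-8.86 -6.    1.8 ]) t 0.1 w 0.996 q7 -0.06
```

```bash
python3 -m jog '[[[1,-0.85,-0.64,0.18,0],[1,-0.85,-0.64,0.18,0],[1,-0.85,-0.64,0.18,0],[1,-0.85,-0.64,0.18,0],[1,-0.85,-0.64,0.18,0],[1,-0.85,-0.64,0.18,0],[1,-0.85,-0.64,0.18,0],[1,-0.85,-0.64,0.18,0],[1,-0.85,-0.64,0.18,0],[1,-0.85,-0.64,0.18,0.59]]]' 30
python3 -m jog '[[[1,0,0,0,0],[1,0,0,0,0]]]'
python3 - <<'E'
from h import *
plan(.469,.224,.15,63.7)
im,d,K,k1,P=grab('wrist'); save('pics/w1.png',im); X=cloud(d,K,k1,P)
m=(X[...,2]>.015)&(X[...,2]<.06)&(np.hypot(X[...,0]-.469,X[...,1]-.224)<.045)
q=X[m]; r=cv2.minAreaRect(q[:,:2].astype(np.float32)*1000); print(len(q),r,np.percentile(q[:,2],95)); print((T()@np.array(eyes.camera_params('wrist')['mount'])).round(3))
E
```

```text
time: 1.35
position: [0.4687, 0.2255, 0.1501]
tool_rot: [-0.717, -3.058, 0.0]
ft_force: [0.5, -0.2, -0.3]
grip_width: 0.999
time: 1.6
position: [0.468, 0.2273, 0.1503]
tool_rot: [-0.714, -3.059, -0.0]
ft_force: [0.1, -0.4, -0.4]
grip_width: 1.0
at [0.468  0.2273 0.1503] yaw 63.7 shift [-0.06 -0.06  0.01] turn 0.00 (shift if turned first [-0.06 -0.06  0.01]) t 1.6 w 1.0 q7 0.63
4237 ((468.3316345214844, 226.0361328125), (62.13949966430664, 43.51320266723633), 65.02391052246094) 0.045648504915126266
[[ 0.442  0.859  0.258  0.396]
 [ 0.897 -0.424 -0.127  0.263]
 [ 0.001  0.287 -0.958  0.314]
 [ 0.     0.     0.     1.   ]]
```

View pics/w1.png

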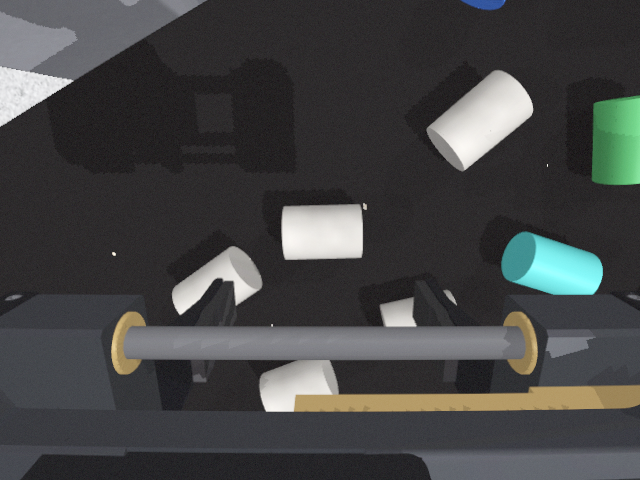

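Wrist view: the core centred at (322,232) is grey, and it agrees with the top estimate within 2 mm. I descend and grasp it.

```bash
python3 -m jog '[[[1,0,-0.04,0.8,0],[1,0,0,0.8,0],[1,0,0,0.8,0],[1,0,0,0.8,0.2],[1,0,0,0.35,0],[1,0,0,0,0],[0.5,0,0,0,0],[0.5,0,0,0,0],[0.5,0,0,0,0],[0.5,0,0,0,0]]]' 30
python3 -m jog '[[[0.5,0,0,0,0],[0.5,0,0,-0.5,0],[0.5,0,0,-0.9,0],[0.5,0,0,-0.9,0],[0.5,0,0,-0.9,0],[0.5,0,0,-0.9,0],[0.5,0,0,-0.4,0],[0.5,0,0,0,0]]]'
python3 -c "
from h import *
plan(.49,-.16,.18,-16.2)"
```

```text
time: 2.9
position: [0.4682, 0.2256, 0.0093]
tool_rot: [0.742, 3.052, 0.001]
ft_force: [-0.7, 0.0, 3.0]
grip_width: 0.716
time: 3.9
position: [0.4679, 0.2255, 0.1887]
tool_rot: [0.742, 3.052, 0.001]
ft_force: [-0.3, 0.3, -2.3]
grip_width: 0.711
at [0.4679 0.2255 0.1887] yaw 62.7 shift [-4.91 -8.31  0.21] turn 15.78 (shift if turned first [-9.1   3.22  0.21]) t 3.9 w 0.711 q7 0.61
```

```bash
python3 -m jog '[[[0.5,-0.6,-0.7,-0.03,0],[0.5,-0.6,-0.7,-0.03,0],[0.5,-0.6,-0.7,-0.03,0],[0.5,-0.6,-0.7,-0.03,0],[0.5,-0.6,-0.7,-0.03,0],[0.5,-0.6,-0.7,-0.03,0],[0.5,-0.6,-0.7,-0.03,0],[0.5,-0.6,-0.7,-0.03,0],[0.5,-0.6,-0.7,-0.03,0],[0.5,-0.55,-0.65,-0.03,0]]]'
python3 -m jog '[[[0.5,0,0,0,1],[0.5,0,0,0,1],[0.5,0,0,0,1],[0.5,0,0,0,1],[0.5,0,0,0,1],[0.5,0,0,0,1],[0.5,0,0,0,1],[0.5,0,0,0,1]]]'
python3 -m jog '[[[0.5,0,0,0,1],[0.5,0,0,0,1],[0.5,0,0,0,1],[0.5,0,0,0,1],[0.5,0,0,0,1],[0.5,0,0,0,1],[0.5,0,0,0,1],[0.5,0,0,0,0.8],[0.5,0,0,0,0],[0.5,0,0,0,0]]]'
python3 - <<'E'
from h import *
plan(.552,-.13,.2,-16.2)
im,d,K,k1,P=grab('wrist'); save('pics/w2.png',im); X=cloud(d,K,k1,P); np.savez('w2.npz',X=X,im=im)
def rc(n,m):
    q=X[m]; r=cv2.minAreaRect(q[:,:2].astype(np.float32)*1000); print(n,len(q),np.round(r[0],1),np.round(r[1],1),round(r[2],1),cv2.boxPoints(r).round().tolist(),np.percentile(q[:,2],[5,50,95]).round(4))
c=np.array([.5466,-.149]);e=np.array([.28,.96]);f=np.array([.96,-.28])
v=(X[...,:2]-c)@e; u=(X[...,:2]-c)@f
inb=(abs(v)<.125)&(abs(u)<.07)
rc('stop',inb&(X[...,2]>.065)&(X[...,2]<.09)&(v<-.07))
rc('rails',inb&(X[...,2]>.040)&(X[...,2]<.05))
m=inb&(X[...,2]>.040)&(X[...,2]<.05)
for x0 in (-.05,-.024,0,.024,.05):
    k=m&(abs(u-x0)<.008)
    if k.sum()>20: 
        p=np.polyfit(v[k],u[k],1); print(x0,k.sum(),p.round(4),u[k].min().round(4),u[k].max().round(4),'v',v[k].min().round(4),v[k].max().round(4),'z',np.median(X[k][:,2]).round(4))
k=inb&(X[...,2]>.055)&(X[...,2]<.08)&(v<-.07); print('face v',np.percentile(v[k],[50,95,99]),'top z',X[inb&(v<-.085)&(X[...,2]<.1)][:,2].max())
E
```

```text
time: 5.15
position: [0.5506, -0.1319, 0.1981]
tool_rot: [-0.742, -3.049, 0.002]
ft_force: [-0.1, 1.0, -2.3]
grip_width: 0.714
time: 6.15
position: [0.5503, -0.1305, 0.198]
tool_rot: [-1.743, -2.61, 0.004]
ft_force: [-0.2, 0.0, -2.0]
grip_width: 0.712
time: 7.4
position: [0.551, -0.1306, 0.1994]
tool_rot: [-2.512, -1.885, 0.003]
ft_force: [0.8, 0.7, -1.6]
grip_width: 0.717
at [ 0.551  -0.1306  0.1994] yaw -16.2 shift [ 0.02  0.02 -0.02] turn -0.01 (shift if turned first [ 0.02  0.02 -0.02]) t 7.4 w 0.717 q7 0.0Traceback (most recent call last):
  File "<stdin>", line 9, in <module>
  File "<stdin>", line 5, in rc
    return _quantile_unchecked(
        a, q, axis, out, overwrite_input, method, keepdims, weights)
    return _ureduce(a,
                    func=_quantile_ureduce_func,
    ...<5 lines>...
                    overwrite_input=overwrite_input,
                    method=method)
    r = func(a, **kwargs)
    result = _quantile(arr,
                       quantiles=q,
    ...<2 lines>...
                       out=out,
                       weights=wgt)
    slices_having_nans = np.isnan(arr[-1, ...])
                                  ~~~^^^^^^^^^
IndexError: index -1 is out of bounds for axis 0 with size 0
```

View pics/w2.png

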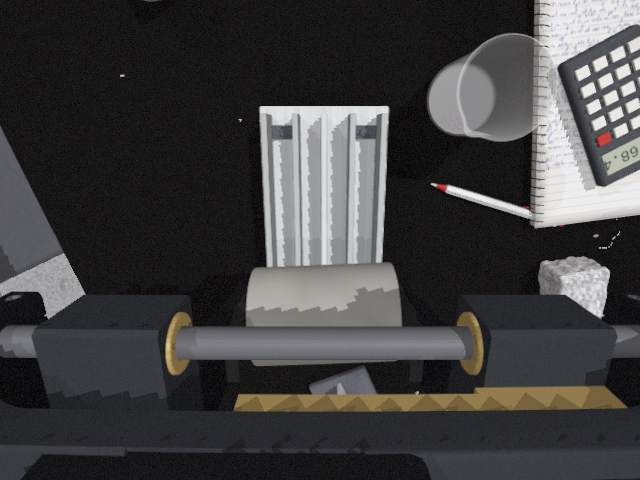

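The wrist view shows the rack's open end with the rails running straight up the image, so the yaw is about right. The beaker is at (480,90). I fit the rails now.

```bash
cat > rack.py <<'E'
from h import *
X=np.load('w2.npz')['X']
c=np.array([.5466,-.149]);a=np.radians(73.8)
e=np.array([np.cos(a),np.sin(a)]);f=np.array([e[1],-e[0]])
v=(X[...,:2]-c)@e; u=(X[...,:2]-c)@f
inb=(abs(v)<.125)&(abs(u)<.07)
for x0 in (-.05,-.024,0,.024,.05):
    k=inb&(abs(u-x0)<.008)&(X[...,2]>.033)&(X[...,2]<.055)&(v>.05)
    if k.sum()>20:
        p=np.polyfit(v[k],u[k],1); print(x0,k.sum(),'slope,mid',p.round(4),u[k].mean().round(4),'v',np.percentile(v[k],[1,99]).round(4),'z',np.median(X[k][:,2]).round(4))
print('base end',np.percentile(v[inb&(X[...,2]>.0)&(X[...,2]<.1)],[99,99.9]))
E
python3 rack.py; python3 -c "
from h import *
z=np.load('top0.npz');X=z['X'];print('floor z top',np.nanmedian(X[270:290,330:400,2]))
c=np.array([.5466,-.149]);a=np.radians(73.8)
e=np.array([np.cos(a),np.sin(a)]);f=np.array([e[1],-e[0]])
v=(X[...,:2]-c)@e; u=(X[...,:2]-c)@f
i=(abs(v)<.13)&(abs(u)<.07);k=i&(X[...,2]>.075)&(X[...,2]<.095);print('stop',np.percentile(v[k],[2,50,98]).round(4),np.percentile(u[k],[2,98]).round(4),np.polyfit(u[k],v[k],1).round(3),np.median(X[k][:,2]))
k=i&(X[...,2]>.04)&(X[...,2]<.055);print('rails',np.percentile(v[k],[1,99]).round(4),np.percentile(u[k],[1,99]).round(4))
"
```

```text
-0.05 596 slope,mid [-0.0023 -0.0507] -0.0509 v [0.0506 0.1112] z 0.0459
-0.024 516 slope,mid [-0.002 -0.025] -0.0252 v [0.0505 0.1107] z 0.046
0 376 slope,mid [ 0.005 -0.002] -0.0015 v [0.0507 0.1115] z 0.0423
0.024 491 slope,mid [-0.0032  0.0216] 0.0213 v [0.051  0.1108] z 0.046
0.05 586 slope,mid [0.0035 0.0467] 0.047 v [0.0505 0.1111] z 0.0459
base end [0.12381268 0.12483978]
floor z top 0.0007489585958669887
stop [-0.0992 -0.0941 -0.0897] [-0.0493  0.0491] [ 0.003 -0.094] 0.08398765573903844
rails [-0.0911  0.1082] [-0.0531  0.0523]
```

```bash
cat >> h.py <<'E'
def rk(v,u=0):
    a=np.radians(73.8); return np.array([.5453,-.1486])+v*np.array([np.cos(a),np.sin(a)])+u*np.array([np.sin(a),-np.cos(a)])
E
python3 -c "
from h import *
plan(*rk(-.0645),.056,-16.2)"
```

```text
at [ 0.5512 -0.1307  0.1997] yaw -16.3 shift [-2.08 -0.01  3.59] turn -0.01 (shift if turned first [-2.08 -0.01  3.59]) t 7.45 w 0.712 q7 0.0
```

```bash
python3 -m jog '[[[0.5,-0.7,0,0,0],[0.5,-0.7,0,0,0],[0.5,-0.68,0,0,0],[0.5,0,0,0.8,0],[0.5,0,0,0.8,0],[0.5,0,0,0.8,0],[0.5,0,0,0.8,0],[0.5,0,0,0.3,0],[0.5,0,0,0,0],[0.5,0,0,0,0]]]'
python3 -m jog '[[[0.5,0,0,0.1,0],[0.5,0,0,0,0],[0.5,0,0,0,0]]]'
python3 -c "
from h import *
plan(*rk(-.0645),.056,-16.2)"
```

```text
time: 8.7
position: [0.5289, -0.2102, 0.0615]
tool_rot: [2.514, 1.884, 0.002]
ft_force: [-0.7, 3.1, -2.7]
grip_width: 0.718
time: 9.07
position: [0.5295, -0.2104, 0.0573]
tool_rot: [2.512, 1.883, 0.003]
ft_force: [3.0, 2.6, -0.5]
grip_width: 0.714
at [ 0.5295 -0.2104  0.0573] yaw -16.3 shift [-0.02 -0.05  0.03] turn -0.02 (shift if turned first [-0.02 -0.05  0.03]) t 9.07 w 0.714 q7 0.26
```

```bash
python3 -m jog '[[[0.85,0,0,0,0],[0.95,0,0,0,0],[1,0,0,0,0],[1,0,0,-0.4,0],[1,0,0,-0.8,0],[1,0,0,-0.8,0],[1,0,0,-0.8,0],[1,0,0,-0.4,0]]]'
python3 -c "
from h import *
plan(.4734,.1211,.15,-80.4)"
```

```text
time: 10.07
position: [0.5291, -0.2114, 0.1873]
tool_rot: [2.512, 1.882, 0.004]
ft_force: [0.2, 0.4, 0.1]
grip_width: 0.999
at [ 0.5291 -0.2114  0.1873] yaw -16.3 shift [ 7.58 -3.68  0.92] turn 12.81 (shift if turned first [ 0.01 -8.43  0.92]) t 10.07 w 0.999 q7 0.17
```

```bash
python3 -m jog '[[[1,0.84,-0.41,0,0],[1,0.84,-0.41,0,0],[1,0.84,-0.41,0,0],[1,0.84,-0.41,0,0],[1,0.84,-0.41,0,0],[1,0.84,-0.41,0,0],[1,0.84,-0.41,0,0],[1,0.84,-0.41,0,0],[1,0.86,-0.4,0,0]]]'
python3 -m jog '[[[1,0,0,0.1,1],[1,0,0,0.1,1],[1,0,0,0.1,1],[1,0,0,0.1,1],[1,0,0,0.1,1],[1,0,0,0.1,1],[1,0,0,0.1,1],[1,0,0,0.1,1],[1,0,0,0.1,1]]]'
python3 -m jog '[[[1,0,0,0,1],[1,0,0,0,1],[1,0,0,0,1],[1,0,0,0,0.8],[1,0,0,0,0],[1,0,0,0,0]]]'
cat > look.py <<'E'
from h import *; import sys
x,y,yaw=map(float,sys.argv[1:4])
im,d,K,k1,P=grab('wrist'); X=cloud(d,K,k1,P)
m=(X[...,2]>.015)&(X[...,2]<.06)&(np.hypot(X[...,0]-x,X[...,1]-y)<.048)
q=X[m]; (c,(w,h),a)=cv2.minAreaRect(q[:,:2].astype(np.float32)*1000)
if h>w: a+=90;w,h=h,w
a=(a-yaw+90)%180-90+yaw
print(len(q),np.round(c,1),round(w,1),round(h,1),round(a,1),np.percentile(q[:,2],95).round(4),im[m].mean(0).round()); plan(c[0]/1000,c[1]/1000,.008,a)
E
python3 look.py .4734 .1211 -80.4
```

```text
time: 11.2
position: [0.4716, 0.1226, 0.1846]
tool_rot: [2.514, 1.883, -0.0]
ft_force: [0.5, 0.2, 0.5]
grip_width: 1.002
time: 12.32
position: [0.4719, 0.1214, 0.1483]
tool_rot: [3.045, 0.773, -0.001]
ft_force: [-0.2, 0.8, 1.2]
grip_width: 0.998
time: 13.08
position: [0.472, 0.1216, 0.1485]
tool_rot: [3.13, 0.267, -0.0]
ft_force: [-1.2, -0.1, 0.2]
grip_width: 1.002
4315 [473.1 122.5] 62.0 42.9 -80.9 0.0457 [207. 205. 201.]
at [0.472  0.1216 0.1485] yaw -80.3 shift [ 0.03 -0.02  3.51] turn 0.13 (shift if turned first [ 0.03 -0.02  3.51]) t 13.12 w 1.004 q7 -1.7
```

```bash
python3 -m jog '[[[1,0.03,0,0.8,0.1],[1,0,0,0.8,0],[1,0,0,0.8,0],[1,0,0,0.8,0],[1,0,0,0.31,0],[1,0,0,0,0],[0.5,0,0,0,0],[0.5,0,0,0,0],[0.5,0,0,0,0],[0.5,0,0,0,0]]]' 30
python3 -m jog '[[[0.5,0,0,0,0],[0.5,0,0,-0.5,0],[0.5,0,0,-0.9,0],[0.5,0,0,-0.9,-1],[0.5,0,0,-0.9,-1],[0.5,0,0,-0.9,-1],[0.5,0,0,0,-1],[0.5,0,0,0,-1],[0.5,0,0,0,-1],[0.5,0,0,0,-1]]]'
python3 -m jog '[[[0.5,0,0,0,-1],[0.5,0,0,0,-1],[0.5,0,0,0,-1],[0.5,0,0,0,-1],[0.5,0,0,0,-1],[0.5,0,0,0,-0.95],[0.5,-0.8,0.45,0,0],[0.5,-0.8,0.45,0,0],[0.5,-0.8,0.45,0,0],[0.5,-0.8,0.45,0,0]]]'
python3 -m jog '[[[0.5,-0.8,0.45,0,0],[0.5,-0.8,0.45,0,0],[0.5,-0.8,0.45,0,0],[0.5,-0.8,0.45,0,0],[0.5,0,0,0,0],[0.5,0,0,0,0]]]'
cat > rlook.py <<'E'
from h import *; import sys
im,d,K,k1,P=grab('top'); X=cloud(d,K,k1,P)
a=np.radians(73.8); c=rk(0); v=(X[...,:2]-c)@[np.cos(a),np.sin(a)]; u=(X[...,:2]-c)@[np.sin(a),-np.cos(a)]
if len(sys.argv)>1: save(sys.argv[1],cv2.resize(im[160:280,320:480],(640,480),interpolation=cv2.INTER_CUBIC))
m=(abs(u)<.029)&(v>-.087)&(v<.12)&(X[...,2]>.05)
for b in np.arange(-.086,.12,.004):
    k=m&(abs(v-b)<.002)
    if k.sum()>3: print(round(b*1000),k.sum(),(np.median(X[k][:,2])*1000).round(1),end=' | ')
print()
E
python3 rlook.py; python3 -c "
from h import *
plan(*rk(-.0205),.056,-16.2)"
```

```text
time: 14.38
position: [0.4738, 0.1221, 0.0088]
tool_rot: [-3.131, -0.252, -0.002]
ft_force: [0.2, 0.5, 3.3]
grip_width: 0.71
time: 15.62
position: [0.4725, 0.1216, 0.1712]
tool_rot: [2.909, 1.186, -0.003]
ft_force: [-0.6, -0.2, -2.1]
grip_width: 0.71
time: 16.88
position: [0.5065, -0.0222, 0.1713]
tool_rot: [-2.509, -1.889, 0.002]
ft_force: [-0.3, 0.2, -3.1]
grip_width: 0.711
time: 17.62
position: [0.5402, -0.1631, 0.1712]
tool_rot: [-2.508, -1.888, 0.001]
ft_force: [0.2, 0.5, -3.1]
grip_width: 0.708
-62 14 575.1 | -58 26 581.3 | -54 49 586.4 | -50 44 586.1 | -46 51 585.6 | -42 53 582.4 | -38 44 578.6 | -34 47 580.0 | -30 46 579.5 | -26 45 580.8 | -22 44 580.3 | -18 44 580.1 | -14 46 579.6 | -10 42 580.2 | -6 47 580.6 | -2 48 580.3 | 2 45 580.4 | 6 45 580.2 | 10 49 583.4 | 14 89 577.1 | 18 104 408.4 | 22 47 587.8 | 26 68 576.6 | 30 76 557.2 | 
at [ 0.5405 -0.1625  0.1714] yaw -16.0 shift [-0.15  0.02  2.88] turn 0.04 (shift if turned first [-0.15  0.02  2.88]) t 17.68 w 0.71 q7 0.08
```

```bash
python3 -m jog '[[[0.5,-0.12,0,0.7,0],[0.5,0,0,0.7,0],[0.5,0,0,0.7,0],[0.5,0,0,0.5,0],[0.5,0,0,0.25,0],[0.5,0,0,0.05,0],[0.5,0,0,0,0],[0.5,0,0,0,0]]]'
python3 -c "
from h import *
plan(*rk(-.0205),.0555,-16.2)"
```

```text
time: 18.68
position: [0.5402, -0.1687, 0.057]
tool_rot: [2.509, 1.888, 0.002]
ft_force: [0.3, 0.4, -2.6]
grip_width: 0.711
at [ 0.5402 -0.1687  0.057 ] yaw -16.1 shift [ 0.01 -0.02  0.04] turn 0.03 (shift if turned first [ 0.01 -0.02  0.04]) t 18.68 w 0.711 q7 0.18
```

```bash
python3 -m jog '[[[0.5,0,0,0.06,0],[0.5,0,0,0,0],[0.85,0,0,0,0],[0.95,0,0,0,0],[1,0,0,0,0],[1,0,0,-0.4,0],[1,0,0,-0.8,0],[1,0,0,-0.8,0],[1,0,0,-0.6,0]]]'
python3 -m jog '[[[1,0.86,-0.09,0,0],[1,0.86,-0.09,0,0],[1,0.86,-0.09,0,0],[1,0.86,-0.09,0,0],[1,0.86,-0.09,0,0],[1,0.86,-0.09,0,0],[1,0.86,-0.09,0,0],[1,0.86,-0.09,0,0],[1,0.86,-0.09,0,0],[1,0,0,0,1]]]'
python3 -m jog '[[[1,0,0,0,1],[1,0,0,0,1],[1,0,0,0,1],[1,0,0,0,1],[1,0,0,0,1],[1,0,0,0,1],[1,0,0,0,1],[1,0,0,0,1],[1,0,0,0,1],[1,0,0,0,1]]]'
python3 -m jog '[[[1,0,0,0,1],[1,0,0,0,1],[1,0,0,0,1],[1,0,0,0,1],[1,0,0,0,0.5],[1,0,0,0,0],[1,0,0,0,0]]]'
python3 look.py .5944 .1379 -93.5; python3 rlook.py
```

```text
time: 19.8
position: [0.5402, -0.1691, 0.1605]
tool_rot: [2.509, 1.888, 0.003]
ft_force: [0.9, 0.2, -0.6]
grip_width: 0.997
time: 21.05
position: [0.5942, 0.1423, 0.1587]
tool_rot: [-2.586, -1.782, -0.003]
ft_force: [0.2, -0.0, 0.4]
grip_width: 0.999
time: 22.3
position: [0.5944, 0.1379, 0.1591]
tool_rot: [-3.099, -0.512, -0.002]
ft_force: [-0.3, 0.3, -0.1]
grip_width: 1.002
time: 23.18
position: [0.5942, 0.138, 0.1584]
tool_rot: [-3.14, 0.096, -0.001]
ft_force: [0.5, 0.2, 0.5]
grip_width: 1.0
4017 [593.7 139.1] 61.9 43.0 -93.3 0.0457 [202. 199. 195.]
at [0.5942 0.138  0.1582] yaw -93.5 shift [-0.01 -0.03  3.76] turn -0.04 (shift if turned first [-0.01 -0.03  3.76]) t 23.23 w 1.0 q7 -1.72
-86 18 79.8 | -82 23 84.6 | -78 27 86.2 | -74 23 88.4 | -70 25 91.8 | -66 27 88.7 | -62 24 89.3 | -58 27 87.4 | -54 27 83.7 | -50 33 78.6 | -46 20 74.3 | -42 20 81.0 | -38 25 84.5 | -34 25 87.5 | -30 26 88.6 | -26 23 88.4 | -22 23 89.7 | -18 29 90.7 | -14 28 86.2 | -10 27 82.8 | -6 30 79.7 | -2 17 71.1 |
```

```bash
python3 -m jog '[[[1,0,-0.03,0.8,0],[1,0,0,0.8,0],[1,0,0,0.8,0],[1,0,0,0.8,0],[1,0,0,0.55,0],[1,0,0,0,0],[0.5,0,0,0,0],[0.5,0,0,0,0],[0.5,0,0,0,0],[0.5,0,0,0,0]]]' 30
python3 -m jog '[[[0.5,0,0,0,0],[0.5,0,0,-0.5,0],[0.5,0,0,-0.9,0],[0.5,0,0,-0.9,-1],[0.5,0,0,-0.9,-1],[0.5,0,0,-0.9,-1],[0.5,0,0,0,-1],[0.5,0,0,0,-1],[0.5,0,0,0,-1],[0.5,0,0,0,-1]]]'
python3 -m jog '[[[0.5,0,0,0,-1],[0.5,0,0,0,-1],[0.5,0,0,0,-1],[0.5,0,0,0,-1],[0.5,0,0,0,-1],[0.5,0,0,0,-1],[0.5,0,0,0,-1],[0.5,0,0,0,-1],[0.5,0,0,0,-0.5],[0.5,-0.8,0.1,0,0]]]'
python3 -m jog '[[[0.5,-0.84,0.11,0,0],[0.5,-0.84,0.11,0,0],[0.5,-0.84,0.11,0,0],[0.5,-0.84,0.11,0,0],[0.5,-0.84,0.11,0,0],[0.5,-0.84,0.11,0,0],[0.5,-0.84,0.11,0,0],[0.5,0,0,0,0],[0.5,0,0,0,0]]]'
python3 -c "
from h import *
plan(*rk(.0225),.0545,-16.2)"
```

```text
time: 24.52
position: [0.5947, 0.1393, 0.0086]
tool_rot: [-3.139, 0.098, -0.002]
ft_force: [-0.3, -0.1, 3.1]
grip_width: 0.71
time: 25.78
position: [0.5938, 0.1388, 0.1724]
tool_rot: [3.023, 0.855, -0.0]
ft_force: [-0.6, -0.9, -2.1]
grip_width: 0.706
time: 27.02
position: [0.5887, 0.1101, 0.172]
tool_rot: [-2.504, -1.895, -0.001]
ft_force: [0.7, -1.0, -1.8]
grip_width: 0.706
time: 28.15
position: [0.5536, -0.1267, 0.172]
tool_rot: [-2.51, -1.889, -0.001]
ft_force: [-0.6, 1.2, -1.5]
grip_width: 0.712
at [ 0.5536 -0.1267  0.172 ] yaw -16.1 shift [-0.02 -0.05  2.94] turn 0.03 (shift if turned first [-0.02 -0.05  2.94]) t 28.15 w 0.712 q7 0.02
```

```bash
python3 -m jog '[[[0.5,0,-0.05,0.7,0],[0.5,0,0,0.7,0],[0.5,0,0,0.7,0],[0.5,0,0,0.6,0],[0.5,0,0,0.2,0],[0.5,0,0,0.06,0],[0.5,0,0,0,0],[0.5,0,0,0,0]]]'
python3 -m jog '[[[0.85,0,0,0,0],[0.95,0,0,0,0],[1,0,0,0,0],[1,0,0,-0.4,0],[1,0,0,-0.8,0],[1,0,0,-0.8,0],[1,0,0,-0.8,0],[1,0,0,-0.4,0]]]'
python3 -m jog '[[[1,-0.72,0.09,0,0],[1,-0.72,0.09,0,0],[1,-0.72,0.09,0,0],[1,-0.72,0.09,0,0],[1,-0.72,0.09,0,0],[1,-0.72,0.09,0,-0.6],[1,-0.72,0.09,0,-1],[1,-0.72,0.09,0,-1],[1,0,0,0,-0.6],[1,0,0,0,0]]]'
python3 -m jog '[[[1,0,0,0,0]]]'
python3 rlook.py
python3 - <<'E'
from h import *
im,d,K,k1,P=grab('wrist'); X=cloud(d,K,k1,P); save('pics/w3.png',im); np.savez('w3.npz',X=X,im=im)
plan(.515,-.358,.18,0)
I=im.astype(int); red=(I[...,0]>110)&(I[...,1]<70)&(I[...,2]<70)&(X[...,2]>.03)
def rc(n,m):
    q=X[m]; 
    if len(q)<5: return print(n,len(q))
    r=cv2.minAreaRect(q[:,:2].astype(np.float32)*1000); print(n,len(q),np.round(r[0],1),np.round(r[1],1),round(r[2],1),np.percentile(q[:,2],[1,50,99]).round(4))
near=np.hypot(X[...,0]-.515,X[...,1]+.358)<.09
rc('red',red&near); rc('redtop',red&near&(X[...,2]>.078)); rc('strip',~red&near&(X[...,2]>.036)&(X[...,2]<.052)); rc('foot',near&(X[...,2]>.004)&(X[...,2]<.018))
E
```

```text
time: 29.15
position: [0.5525, -0.1262, 0.0542]
tool_rot: [2.509, 1.889, 0.003]
ft_force: [0.6, 1.3, -1.8]
grip_width: 0.712
time: 30.15
position: [0.5527, -0.1272, 0.1842]
tool_rot: [2.509, 1.887, 0.005]
ft_force: [0.3, 0.1, 0.2]
grip_width: 1.0
time: 31.4
position: [0.5208, -0.3568, 0.1811]
tool_rot: [-2.224, -2.218, 0.0]
ft_force: [-0.6, -0.4, 0.4]
grip_width: 0.996
time: 31.52
position: [0.5213, -0.356, 0.1812]
tool_rot: [-2.222, -2.22, -0.0]
ft_force: [-0.2, 1.0, 0.1]
grip_width: 0.998
-86 14 81.8 | -82 24 84.3 | -78 25 86.6 | -74 25 89.5 | -70 24 89.4 | -66 25 88.2 | -62 29 87.3 | -58 27 85.7 | -54 28 83.5 | -50 30 77.5 | -46 21 74.1 | -42 21 78.5 | -38 22 85.5 | -34 26 86.7 | -30 24 88.0 | -26 26 90.6 | -22 27 89.7 | -18 27 88.9 | -14 28 86.7 | -10 25 83.5 | -6 28 80.0 | -2 23 72.8 | 2 20 79.5 | 6 22 82.0 | 10 20 86.5 | 14 28 87.2 | 18 21 89.4 | 22 24 88.0 | 26 23 91.0 | 30 27 87.1 | 34 25 85.5 | 38 24 81.4 | 42 28 77.9 | 46 5 72.5 | 
at [ 0.5214 -0.356   0.1813] yaw -0.0 shift [-0.05 -0.16  0.03] turn -0.01 (shift if turned first [-0.05 -0.16  0.03]) t 31.62 w 1.001 q7 0.75
red 665 [ 512.7 -355.6] [40.3 29.4] 5.6 [0.0356 0.0703 0.0865]
redtop 189 [ 512.7 -355.6] [40.9 28.5] 7.0 [0.0782 0.0824 0.0874]
strip 420 [ 519.3 -372.1] [14.3 94.9] 8.8 [0.037  0.0451 0.0504]
foot 5231 [ 538.2 -369.9] [114.7 108.8] 6.7 [0.0079 0.0112 0.0131]
```

View pics/w3.png

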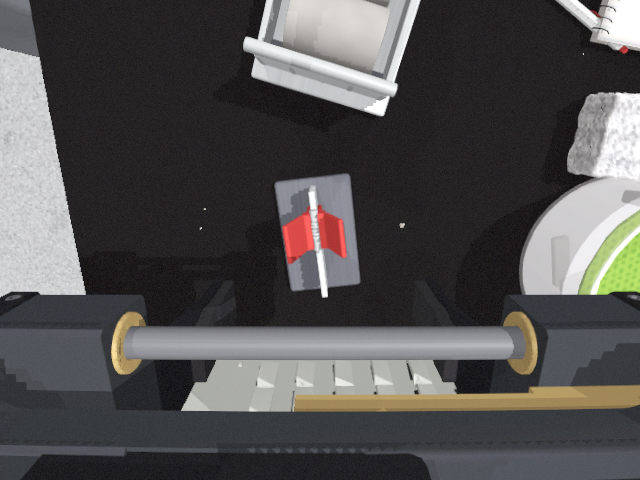

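The wrist view shows the red clip at (315,235) on its stand, with the strip running from (312,187) to (324,297), about 6.5° of yaw. I fit the strip line more tightly.

```bash
python3 - <<'E'
from h import *
z=np.load('w3.npz');X=z['X'];I=z['im'].astype(int)
near=np.hypot(X[...,0]-.515,X[...,1]+.366)<.06
sp=I.max(-1)-I.min(-1)
k=near&(sp<40)&(X[...,2]>.040)&(X[...,2]<.048)&(I.mean(-1)>120)
q=X[k];p=np.polyfit(q[:,1],q[:,0],1)
for _ in range(3):
    r=q[:,0]-np.polyval(p,q[:,1]); q=q[abs(r)<.005]; p=np.polyfit(q[:,1],q[:,0],1)
print(len(q),p,'yaw',np.degrees(np.arctan(-p[0])),'y',q[:,1].min(),q[:,1].max(),'mid',np.polyval(p,-.3565),np.median(q[:,2]))
red=(I[...,0]>90)&(sp>60)&near
for lo,hi in((.055,.065),(.065,.075),(.075,.082),(.082,.09)):
    m=red&(X[...,2]>lo)&(X[...,2]<hi); w=X[m]; c=np.array([np.polyval(p,-.3565),-.3565]); a=np.arctan(-p[0])
    uu=(w[:,:2]-c)@[np.cos(a),np.sin(a)]; vv=(w[:,:2]-c)@[-np.sin(a),np.cos(a)]
    print(lo,len(w),np.percentile(uu,[1,50,99]).round(4),np.percentile(vv,[1,99]).round(4))
E
```

```text
389 [-0.11851168  0.47209599] yaw 6.758694789819777 y -0.41990624723513675 -0.3255036621999042 mid 0.5143454002037404 0.04512949678975281
0.055 711 [-0.0109 -0.0034  0.0105] [-0.014   0.0151]
0.065 399 [-0.0147 -0.011   0.0147] [-0.0134  0.0152]
0.075 316 [-0.0179 -0.0147  0.0176] [-0.0131  0.0151]
0.082 551 [-0.0224 -0.0172  0.0219] [-0.0135  0.015 ]
```

```bash
python3 -m jog '[[[1,0,-0.18,0,-0.7],[1,0,0,0.6,-0.66],[1,0,0,0.7,0],[1,0,0,0.7,0],[1,0,0,0.6,0],[1,0,0,0.4,0],[1,0,0,0.16,0],[1,0,0,0,0],[1,0,0,0,0]]]' 30
python3 -c "
from h import *
plan(.5142,-.3557,.055,6.8)"
```

```text
time: 32.75
position: [0.5146, -0.3572, 0.056]
tool_rot: [2.086, 2.347, 0.001]
ft_force: [0.2, -0.6, -0.1]
grip_width: 1.001
at [ 0.5146 -0.3572  0.056 ] yaw 6.7 shift [ 0.04 -0.01  0.02] turn -0.01 (shift if turned first [ 0.04 -0.01  0.02]) t 32.75 w 1.001 q7 0.93
```

```bash
python3 -m jog '[[[0.6,0.03,0,0,0],[0.4,0,0,0,0],[0.3,0,0,0,0],[0,0,0,0,0],[0,0,0,0,0],[0,0,0,0,0],[0,0,0,0,0],[0,0,0,0,0]]]' 30
python3 -m jog '[[[0,0,0,0,0],[0,0,0,0,0],[0,0,0,-0.2,0],[0,0,0,-0.4,0],[0,0,0,-0.8,0],[0,0,0,-0.8,0],[0,0,0,-0.8,0],[0,0,0,-0.3,0],[0,0,0,0,0]]]'
python3 - <<'E'
from h import *
plan(*rk(.062),.17,-16.2)
im,d,K,k1,P=grab('scene'); save('pics/s1.png',cv2.resize(im[180:380,330:600],(800,592)))
im,d,K,k1,P=grab('wrist');X=cloud(d,K,k1,P);I=im.astype(int);sp=I.max(-1)-I.min(-1)
m=(I[...,0]>90)&(sp>60)&(X[...,2]>.02)&(X[...,2]<.3); m&=np.hypot(X[...,0]-.514,X[...,1]+.356)<.06
q=X[m]-T()[:3,3]; print(m.sum(), np.percentile(q,[1,50,99],axis=0).round(4) if m.sum() else '')
E
```

```text
time: 33.75
position: [0.5164, -0.3565, 0.0583]
tool_rot: [2.083, 2.344, 0.004]
ft_force: [-0.4, 1.2, 10.6]
grip_width: 0.204
time: 34.88
position: [0.514, -0.3556, 0.1874]
tool_rot: [2.086, 2.347, 0.001]
ft_force: [0.2, -0.1, -2.0]
grip_width: 0.203
at [ 0.514  -0.3556  0.1874] yaw 6.7 shift [6.48 1.99 0.43] turn 4.59 (shift if turned first [ 6.74 -0.69  0.43]) t 34.88 w 0.203 q7 0.86
11002 [[-0.0421 -0.0124 -0.028 ]
 [ 0.0009  0.0226  0.0983]
 [ 0.0371  0.0361  0.1029]]
```

View pics/s1.png

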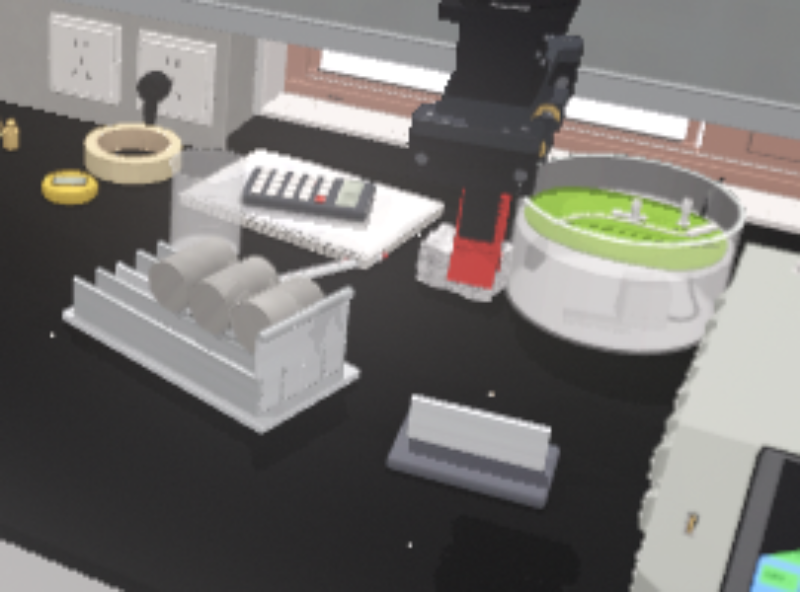

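The clip is held fully open (17.7 mm) and the stand stays put. All three bottom cores lie in the rack. I carry the clip over and measure its height in the grip.

```bash
python3 -m jog '[[[0,0,0,0,1],[0,0,0,0,1],[0,0,0,0,1],[0,0,0,0,1],[0,0,0,0,0.6],[0,0.8,-0.08,0,0],[0,0.8,-0.08,0,0],[0,0.8,-0.08,0,0],[0,0.8,-0.08,0,0],[0,0.8,-0.08,0,0]]]'
python3 -m jog '[[[0,0.8,-0.09,0,0],[0,0.8,-0.1,0,0],[0,0.8,-0.1,0,0],[0,0.34,0,0,0],[0,0,0,0,0],[0,0,0,0,0]]]'
python3 - <<'E'
from h import *
plan(*rk(.062),.055,-16.2)
im,d,K,k1,P=grab('scene');X=cloud(d,K,k1,P);I=im.astype(int);sp=I.max(-1)-I.min(-1)
m=(I[...,0]>80)&(sp>50)&(I[...,1]<90)&(X[...,2]>.05); m&=np.hypot(X[...,0]-T()[0,3],X[...,1]-T()[1,3])<.06
q=(X[m]-T()[:3,3])@T()[:3,:3]; print(m.sum(), np.percentile(q,[1,5,50,95,99],axis=0).round(4) if m.sum() else '')
E
python3 rlook.py
```

```text
time: 36.22
position: [0.5425, -0.196, 0.1853]
tool_rot: [-2.512, -1.884, 0.003]
ft_force: [-0.1, -0.4, -1.7]
grip_width: 0.201
time: 36.98
position: [0.5623, -0.0909, 0.1867]
tool_rot: [2.515, 1.882, -0.002]
ft_force: [-0.1, 0.1, -0.9]
grip_width: 0.195
at [ 0.5623 -0.0909  0.1867] yaw -16.4 shift [ 0.05 -0.01  3.29] turn -0.04 (shift if turned first [ 0.05 -0.01  3.29]) t 36.98 w 0.195 q7 -0.06
258 [[-0.0157 -0.0181 -0.0319]
 [-0.0141 -0.0155 -0.03  ]
 [-0.0078 -0.0089  0.006 ]
 [ 0.0126  0.0079  0.0293]
 [ 0.0155  0.0115  0.0318]]
-86 14 81.5 | -82 22 84.1 | -78 24 87.2 | -74 28 87.7 | -70 23 88.9 | -66 27 88.6 | -62 25 88.1 | -58 26 87.3 | -54 20 84.5 | 14 17 593.2 | 18 41 603.6 | 22 49 602.2 | 26 46 601.7 | 30 54 601.8 | 34 52 594.4 | 38 49 595.5 | 42 45 595.2 | 46 48 596.5 | 50 49 595.7 | 54 46 595.3 | 58 46 595.4 | 62 45 595.5 | 66 47 595.3 | 70 49 595.0 | 74 47 595.3 | 78 48 596.2 | 82 48 595.2 | 86 43 601.1 | 90 51 600.6 | 94 70 597.0 | 98 68 598.0 | 102 57 591.9 | 106 58 579.5 | 110 11 558.9 |
```

```bash
python3 -m jog '[[[0,0.05,0,0.7,0],[0,0,0,0.7,0],[0,0,0,0.6,0],[0,0,0,0.5,0],[0,0,0,0.3,0],[0,0,0,0.2,0],[0,0,0,0.15,0],[0,0,0,0.1,0],[0,0,0,0,0],[0,0,0,0,0]]]'
python3 - <<'E'
from h import *
plan(*rk(.062),.055,-16.2); print(get_state()['ft_force'])
im,d,K,k1,P=grab('scene');save('pics/s2.png',cv2.resize(im[200:340,330:500],(800,659),interpolation=cv2.INTER_CUBIC)[:600])
X=cloud(d,K,k1,P);I=im.astype(int);sp=I.max(-1)-I.min(-1)
m=(I[...,0]>70)&(sp>40)&(I[...,1]<90)&(X[...,2]>.01); m&=np.hypot(X[...,0]-T()[0,3],X[...,1]-T()[1,3])<.06
q=(X[m]-T()[:3,3])@T()[:3,:3]; print(m.sum(), np.percentile(q,[1,5,50,95,99],axis=0).round(4) if m.sum() else '')
E
```

```text
time: 38.33
position: [0.5637, -0.087, 0.0573]
tool_rot: [2.513, 1.885, 0.001]
ft_force: [0.1, -0.2, -1.3]
grip_width: 0.203
at [ 0.5637 -0.087   0.0573] yaw -16.3 shift [-0.06 -0.01  0.06] turn -0.01 (shift if turned first [-0.06 -0.01  0.06]) t 38.33 w 0.203 q7 0.02
[ 0.11012899 -0.17103874 -1.31958539]
82 [[-0.0186 -0.0176 -0.0336]
 [-0.0143 -0.0126 -0.0326]
 [-0.0047  0.0025 -0.0231]
 [ 0.0114  0.0087  0.0162]
 [ 0.0136  0.0125  0.0189]]
```

View pics/s2.png

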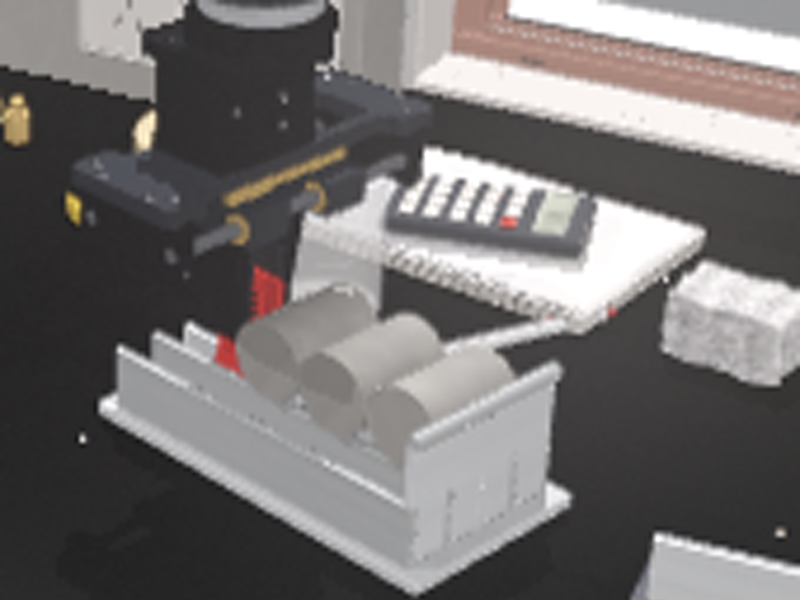

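```bash
python3 -m jog '[[[0,-0.06,0,0.08,0],[0,0,0,0.06,0],[0,0,0,0,0],[0,0,0,0,0]]]'
python3 -m jog '[[[0,0,0,0.03,0],[0,0,0,0,0],[0,0,0,0,0]]]'
```

```text
time: 38.88
position: [0.5639, -0.0879, 0.0551]
tool_rot: [-2.511, -1.884, -0.006]
ft_force: [-7.2, 3.8, 23.3]
grip_width: 0.207
time: 39.25
position: [0.564, -0.0879, 0.055]
tool_rot: [-2.511, -1.884, -0.007]
ft_force: [-10.8, 5.5, 31.4]
grip_width: 0.201
```

```bash
python3 -m jog '[[[0,0,-0.03,-0.12,0],[0,0,0,0,0],[0,0,0,0,0]]]'
python3 -m jog '[[[0,0,0,0.03,0],[0,0,0,0,0]]]'
python3 -c "
from h import *
plan(*rk(.062),.055,-16.2)"
```

```text
time: 39.62
position: [0.5622, -0.089, 0.0555]
tool_rot: [2.513, 1.884, 0.002]
ft_force: [-0.8, 0.2, 6.0]
grip_width: 0.202
time: 39.88
position: [0.5623, -0.0891, 0.0553]
tool_rot: [2.513, 1.885, 0.002]
ft_force: [-3.3, 0.9, 14.4]
grip_width: 0.199
at [ 0.5623 -0.0891  0.0553] yaw -16.3 shift [0.   0.01 0.01] turn -0.01 (shift if turned first [0.   0.01 0.01]) t 39.88 w 0.199 q7 0.02
```

```bash
python3 -m jog '[[[0.3,0,0,0,0],[0.4,0,0,0,0],[0.5,0,0,0,0],[0.6,0,0,0,0],[0.75,0,0,0,0],[0.9,0,0,0,0],[0.9,0,0,-0.4,0],[0.9,0,0,-0.8,0],[0.9,0,0,-0.8,0],[0.9,0,0,-0.8,0]]]'
python3 - <<'E'
from h import *
plan(.5817,.2647,.15,-102)
for n in('scene','wrist'):
    im,d,K,k1,P=grab(n)
    if n=='scene': save('pics/s3.png',cv2.resize(im[200:340,330:500],(800,659),interpolation=cv2.INTER_CUBIC)[:600])
    X=cloud(d,K,k1,P);I=im.astype(int);sp=I.max(-1)-I.min(-1)
    m=(I[...,0]>70)&(sp>40)&(I[...,1]<90)&(X[...,2]>.01); m&=np.hypot(X[...,0]-.5622,X[...,1]+.089)<.06
    m&=X[...,2]<.11
    q=X[m]; a=np.radians(73.8); w=np.c_[(q[:,:2]-rk(0))@[np.sin(a),-np.cos(a)],(q[:,:2]-rk(0))@[np.cos(a),np.sin(a)],q[:,2]]; print(n,m.sum(), np.percentile(w,[1,50,99],axis=0).round(4) if m.sum() else '')
E
```

```text
time: 41.12
position: [0.5618, -0.0892, 0.1681]
tool_rot: [2.513, 1.884, 0.002]
ft_force: [0.5, 0.3, 0.4]
grip_width: 0.897
at [ 0.5618 -0.0892  0.1681] yaw -16.3 shift [ 8.63 -2.    0.45] turn 17.14 (shift if turned first [-1.35 -8.76  0.45]) t 41.12 w 0.897 q7 -0.05
scene 147 [[-0.0262  0.0454  0.0371]
 [ 0.009   0.0668  0.0754]
 [ 0.0195  0.0767  0.0864]]
wrist 2149 [[-0.023   0.0474  0.0307]
 [-0.0042  0.0632  0.0709]
 [ 0.0204  0.0766  0.0876]]
```

View pics/s3.png

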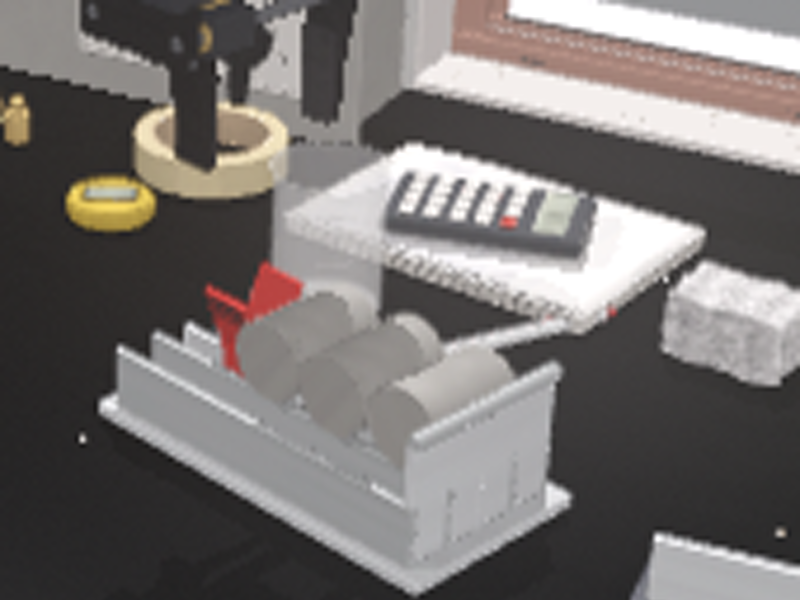

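Clip stands upright at rack v ≈ 62 mm with its pin about 50 mm up. Next, core A.

```bash
python3 -m jog '[[[1,0.86,-0.2,0,0],[1,0.86,-0.2,0,0],[1,0.86,-0.2,0,0],[1,0.86,-0.2,0,0],[1,0.86,-0.2,0,0],[1,0.86,-0.2,0,0],[1,0.86,-0.2,0,0],[1,0.86,-0.2,0,0],[1,0.86,-0.2,0,0],[1,0.86,-0.2,0,0]]]' 30
python3 -m jog '[[[1,0,0,0,1],[1,0,0,0,1],[1,0,0,0,1],[1,0,0,0,1],[1,0,0,0,1],[1,0,0,0,1],[1,0,0,0,1],[1,0,0,0,1],[1,0,0,0,1],[1,0,0,0,1]]]'
python3 -m jog '[[[1,0,0,0,1],[1,0,0,0,1],[1,0,0,0,1],[1,0,0,0,1],[1,0,0,0,1],[1,0,0,0,1],[1,0,0,0,1],[1,0,0,0.3,0.14],[1,0,0,0,0],[1,0,0,0,0]]]'
python3 look.py .5817 .2647 -102; python3 rlook.py
```

```text
time: 42.48
position: [0.581, 0.2647, 0.1659]
tool_rot: [2.513, 1.885, -0.0]
ft_force: [-0.1, 0.3, 0.5]
grip_width: 0.999
time: 43.72
position: [0.5809, 0.2636, 0.1658]
tool_rot: [3.075, 0.641, -0.0]
ft_force: [0.1, -0.3, 0.3]
grip_width: 0.998
time: 44.98
position: [0.581, 0.2636, 0.1535]
tool_rot: [3.124, -0.326, -0.001]
ft_force: [0.4, -0.0, -0.7]
grip_width: 0.999
4164 [581.8 266.1] 62.1 42.1 -102.6 0.0457 [243. 242. 239.]
at [0.5811 0.2636 0.1538] yaw -101.9 shift [ 0.   -0.06  3.64] turn 0.13 (shift if turned first [ 0.   -0.06  3.64]) t 45.02 w 1.002 q7 -2.03
-86 16 80.8 | -82 22 84.0 | -78 24 87.0 | -74 25 87.8 | -70 25 88.4 | -66 24 89.7 | -62 28 88.6 | -58 26 87.2 | -54 26 82.7 | -50 31 78.7 | -46 20 71.8 | -42 22 80.3 | -38 25 85.4 | -34 24 87.5 | -30 25 87.9 | -26 20 90.2 | -22 27 88.9 | -18 24 88.2 | -14 25 86.9 | -10 31 83.8 | -6 29 78.0 | -2 24 73.7 | 2 20 77.7 | 6 23 82.0 | 10 24 84.4 | 14 23 85.8 | 18 27 88.5 | 22 25 88.5 | 26 24 88.0 | 30 26 88.5 | 34 26 86.0 | 38 25 82.9 | 42 27 78.1 | 46 18 66.3 | 50 16 65.8 | 54 20 69.7 | 58 19 66.9 | 62 18 63.6 | 66 19 64.6 | 70 19 64.6 | 74 14 64.4 |
```

```bash
python3 -m jog '[[[1,0,-0.06,0.8,0.1],[1,0,0,0.8,0],[1,0,0,0.8,0],[1,0,0,0.8,0],[1,0,0,0.43,0],[1,0,0,0,0],[0.5,0,0,0,0],[0.5,0,0,0,0],[0.5,0,0,0,0],[0.5,0,0,0,0]]]' 30
python3 -m jog '[[[0.5,0,0,0,0],[0.5,0,0,-0.5,0],[0.5,0,0,-0.9,0],[0.5,0,0,-0.9,-1],[0.5,0,0,-0.9,-1],[0.5,0,0,-0.9,-1],[0.5,0,0,-0.5,-1],[0.5,0,0,0,-1],[0.5,0,0,0,-1],[0.5,0,0,0,-1]]]'
python3 -m jog '[[[0.5,0,0,0,-1],[0.5,0,0,0,-1],[0.5,0,0,0,-1],[0.5,0,0,0,-1],[0.5,0,0,0,-1],[0.5,0,0,0,-1],[0.5,0,0,0,-1],[0.5,0,0,0,-1],[0.5,0,0,0,-1],[0.5,0,0,0,-1]]]'
python3 -m jog '[[[0.5,-0.87,0.16,0,-0.25],[0.5,-0.87,0.16,0,0],[0.5,-0.87,0.16,0,0],[0.5,-0.87,0.16,0,0],[0.5,-0.87,0.16,0,0],[0.5,-0.87,0.16,0,0],[0.5,-0.87,0.16,0,0],[0.5,-0.87,0.16,0,0],[0.5,-0.87,0.16,0,0],[0.5,-0.87,0.16,0,0]]]'
python3 -m jog '[[[0.5,-0.87,0.16,0,0],[0.5,-0.87,0.16,0,0],[0.5,-0.87,0.16,0,0],[0.5,0,0,0,0],[0.5,0,0,0,0]]]'
python3 -c "
from h import *
plan(*rk(-.0445),.0925,-16.2)"
```

```text
time: 46.32
position: [0.582, 0.2663, 0.0093]
tool_rot: [-3.122, 0.341, -0.001]
ft_force: [-1.5, -0.2, 3.2]
grip_width: 0.709
time: 47.58
position: [0.5814, 0.2656, 0.1933]
tool_rot: [3.08, 0.617, 0.0]
ft_force: [-0.3, -0.1, -2.1]
grip_width: 0.709
time: 48.82
position: [0.5814, 0.2655, 0.1931]
tool_rot: [2.531, 1.861, -0.0]
ft_force: [-0.1, -0.3, -1.7]
grip_width: 0.712
time: 50.08
position: [0.5446, -0.0874, 0.1932]
tool_rot: [-2.513, -1.885, -0.001]
ft_force: [-0.5, -0.4, -0.9]
grip_width: 0.712
time: 50.7
position: [0.5343, -0.1909, 0.1928]
tool_rot: [-2.512, -1.885, -0.001]
ft_force: [0.8, 0.4, -1.4]
grip_width: 0.712
at [ 0.5343 -0.1909  0.1928] yaw -16.2 shift [-0.02 -0.03  2.51] turn -0.00 (shift if turned first [-0.02 -0.03  2.51]) t 50.7 w 0.712 q7 0.14
```

```bash
python3 -m jog '[[[0.5,-0.02,-0.03,0.7,0],[0.5,0,0,0.7,0],[0.5,0,0,0.6,0],[0.5,0,0,0.3,0],[0.5,0,0,0.15,0],[0.5,0,0,0,0],[0.5,0,0,0,0]]]'
python3 -m jog '[[[0.5,0,0,0.05,0],[0.5,0,0,0,0]]]'
```

```text
time: 51.58
position: [0.5337, -0.1921, 0.0954]
tool_rot: [2.512, 1.885, 0.002]
ft_force: [-0.1, 0.2, -2.5]
grip_width: 0.712
time: 51.82
position: [0.5339, -0.1918, 0.0934]
tool_rot: [2.512, 1.886, 0.003]
ft_force: [-0.7, 2.1, 2.1]
grip_width: 0.708
```

```bash
python3 -m jog '[[[0.8,0,0,0,0],[0.9,0,0,0,0],[1,0,0,0,0],[1,0,0,-0.4,0],[1,0,0,-0.8,0],[1,0,0,-0.8,0],[1,0,0,0,0]]]'
python3 -m jog '[[[1,0.85,-0.4,0,0],[1,0.85,-0.4,0,0],[1,0.85,-0.4,0,0],[1,0.85,-0.4,0,0],[1,0.85,-0.4,0,0],[1,0.85,-0.4,0,0],[1,0.85,-0.4,0,0],[1,0.85,-0.4,0,0],[1,0.85,-0.4,0,0],[1,0.85,-0.4,0,0]]]'
python3 -m jog '[[[1,0.85,-0.41,0,0],[1,0.85,-0.41,0,0],[1,0.85,-0.41,0,0],[1,0.85,-0.41,0,0],[1,0.85,-0.41,0,0],[1,0,0,0,1],[1,0,0,0,1],[1,0,0,0,1],[1,0,0,0,1],[1,0,0,0,1]]]'
python3 -m jog '[[[1,0,0,0.2,1],[1,0,0,0,1],[1,0,0,0,1],[1,0,0,0,1],[1,0,0,0,1],[1,0,0,0,1],[1,0,0,0,0.76],[1,0,0,0,0],[1,0,0,0,0]]]'
python3 look.py .444 .3677 -75; python3 rlook.py
```

```text
time: 52.7
position: [0.5351, -0.1929, 0.1763]
tool_rot: [2.509, 1.883, 0.007]
ft_force: [-0.2, -0.1, 0.4]
grip_width: 1.001
time: 53.95
position: [0.4738, 0.1801, 0.1723]
tool_rot: [-2.513, -1.886, 0.001]
ft_force: [0.8, 0.6, 0.5]
grip_width: 0.998
time: 55.2
position: [0.4428, 0.365, 0.1721]
tool_rot: [2.863, 1.293, -0.001]
ft_force: [-0.7, 0.2, 0.1]
grip_width: 0.998
time: 56.32
position: [0.443, 0.3652, 0.1644]
tool_rot: [3.114, 0.411, -0.0]
ft_force: [-0.1, -0.9, -0.4]
grip_width: 0.997
3878 [444.1 370. ] 62.1 41.8 -74.8 0.0457 [222. 219. 215.]
at [0.443  0.3652 0.1644] yaw -75.0 shift [ 0.06 -0.11  3.91] turn -0.04 (shift if turned first [ 0.06 -0.11  3.91]) t 56.38 w 0.998 q7 -1.97
-86 16 81.1 | -82 21 84.6 | -78 23 88.1 | -74 28 90.6 | -70 9 86.9 | -66 18 116.3 | -62 26 120.0 | -58 26 124.2 | -54 25 126.6 | -50 27 128.0 | -46 30 127.9 | -42 29 125.3 | -38 30 125.3 | -34 28 124.0 | -30 37 119.1 | -26 43 109.5 | -22 26 90.1 | -18 28 88.5 | -14 28 87.5 | -10 24 83.6 | -6 24 79.2 | -2 27 76.3 | 2 21 75.1 | 6 23 82.9 | 10 23 85.6 | 14 23 88.3 | 18 29 90.6 | 22 21 89.8 | 26 29 89.0 | 30 28 88.3 | 34 24 85.0 | 38 28 82.2 | 42 27 77.8 | 46 17 68.2 | 50 19 67.6 | 54 17 67.1 | 58 18 65.4 | 62 18 70.1 | 66 19 70.5 | 70 18 61.2 | 74 16 67.6 |
```

```bash
python3 -m jog '[[[1,0.06,-0.11,0.8,0],[1,0,0,0.8,0],[1,0,0,0.8,0],[1,0,0,0.8,0],[1,0,0,0.7,0],[1,0,0,0,0],[0.5,0,0,0,0],[0.5,0,0,0,0],[0.5,0,0,0,0],[0.5,0,0,0,0]]]' 30
python3 -m jog '[[[0.5,0,0,0,0],[0.5,0,0,-0.5,0],[0.5,0,0,-0.9,0],[0.5,0,0,-0.9,-1],[0.5,0,0,-0.9,-1],[0.5,0,0,-0.9,-1],[0.5,0,0,-0.5,-1],[0.5,0,0,0,-1],[0.5,0,0,0,-1],[0.5,0,0,0,-1]]]'
python3 -m jog '[[[0.5,0,0,0,-1],[0.5,0,0,0,-1],[0.5,0,0,0,-1],[0.5,0,0,0,-1],[0.5,0,0,0,-0.75],[0.5,-0.85,0.43,0,0],[0.5,-0.85,0.43,0,0],[0.5,-0.85,0.43,0,0],[0.5,-0.85,0.43,0,0],[0.5,-0.85,0.43,0,0]]]'
python3 -m jog '[[[0.5,-0.85,0.43,0,0],[0.5,-0.85,0.43,0,0],[0.5,-0.85,0.43,0,0],[0.5,-0.85,0.43,0,0],[0.5,-0.85,0.43,0,0],[0.5,-0.85,0.43,0,0],[0.5,-0.85,0.43,0,0],[0.5,-0.85,0.43,0,0],[0.5,-0.4,0.2,0,0],[0.5,0,0,0,0]]]'
python3 -m jog '[[[0.5,0,0,0,0]]]'
python3 -c "
from h import *
plan(*rk(.0007),.0935,-16.2)"
```

```text
time: 57.68
position: [0.4448, 0.3706, 0.0095]
tool_rot: [-3.114, -0.41, -0.002]
ft_force: [0.0, -1.4, 3.4]
grip_width: 0.711
time: 58.92
position: [0.444, 0.3699, 0.1931]
tool_rot: [2.846, 1.331, -0.0]
ft_force: [-0.7, 0.7, -1.5]
grip_width: 0.707
time: 60.18
position: [0.479, 0.1814, 0.1932]
tool_rot: [-2.513, -1.884, -0.001]
ft_force: [0.6, 0.3, -1.8]
grip_width: 0.712
time: 61.42
position: [0.5378, -0.1361, 0.193]
tool_rot: [2.517, 1.88, -0.0]
ft_force: [-0.2, 1.5, -1.8]
grip_width: 0.706
time: 61.55
position: [0.5382, -0.1329, 0.1926]
tool_rot: [-2.511, -1.886, -0.001]
ft_force: [-0.2, 0.5, -2.3]
grip_width: 0.709
at [ 0.5382 -0.1329  0.1926] yaw -16.2 shift [-0.31  0.28  2.48] turn 0.00 (shift if turned first [-0.31  0.28  2.48]) t 61.55 w 0.709 q7 0.02
```

```bash
python3 -m jog '[[[0.5,-0.31,0.28,0,0],[0.5,0,0,0.6,0],[0.5,0,0,0.7,0],[0.5,0,0,0.6,0],[0.5,0,0,0.3,0],[0.5,0,0,0.2,0],[0.5,0,0,0,0],[0.5,0,0,0,0]]]'
python3 -c "
from h import *
plan(*rk(.0007),.0935,-16.2)"
```

```text
time: 62.55
position: [0.5464, -0.1478, 0.0975]
tool_rot: [-2.512, -1.886, -0.004]
ft_force: [-0.3, 5.9, 0.4]
grip_width: 0.709
at [ 0.5464 -0.1478  0.0975] yaw -16.2 shift [-0.01 -0.02  0.1 ] turn -0.00 (shift if turned first [-0.01 -0.02  0.1 ]) t 62.55 w 0.709 q7 0.12
```

```bash
python3 -m jog '[[[0.5,0.05,0,0,0],[0.5,0,0,0.05,0],[0.5,0,0,0,0],[0.5,0,0,0,0]]]'
```

```text
time: 63.05
position: [0.5468, -0.1469, 0.0949]
tool_rot: [2.513, 1.885, 0.002]
ft_force: [1.1, 5.6, 0.5]
grip_width: 0.708
```

```bash
python3 -m jog '[[[0.5,0.02,0,0.03,0],[0.5,0,0,0,0],[0.8,0,0,0,0],[0.9,0,0,0,0],[1,0,0,0,0],[1,0,0,-0.4,0],[1,0,0,-0.8,0],[1,0,0,-0.8,0],[1,0,0,-0.8,0],[1,0,0,0,0]]]'
python3 -m jog '[[[1,0.8,-0.4,0,0],[1,0.8,-0.4,0,0],[1,0.8,-0.4,0,0],[1,0.8,-0.4,0,0],[1,0.8,-0.4,0,0],[1,0.8,-0.4,0,0],[1,0.8,-0.4,0,0],[1,0,0,0,0],[1,0,0,0,0]]]'
python3 rlook.py pics/t4.png
python3 - <<'E'
from h import *
im,d,K,k1,P=grab('scene'); save('pics/s4.png',im)
s=cv2.resize(im[200:340,330:500],(600,494),interpolation=cv2.INTER_CUBIC); save('pics/s4c.png',s)
X=cloud(d,K,k1,P);I=im.astype(int);sp=I.max(-1)-I.min(-1)
im2,d2,K2,k2,P2=grab('top');X2=cloud(d2,K2,k2,P2);I2=im2.astype(int)
for n,X,I in(('scene',X,I),('top',X2,I2)):
    sp=I.max(-1)-I.min(-1); m=(I[...,0]>70)&(sp>40)&(I[...,1]<90)&(X[...,2]>.04)&(X[...,2]<.11)&(np.hypot(X[...,0]-.5622,X[...,1]+.089)<.06)
    q=X[m];a=np.radians(73.8);w=np.c_[(q[:,:2]-rk(0))@[np.sin(a),-np.cos(a)],(q[:,:2]-rk(0))@[np.cos(a),np.sin(a)],q[:,2]]
    print(n,m.sum(),np.percentile(w,[1,50,99],axis=0).round(4))
E
```

```text
time: 64.3
position: [0.5482, -0.1476, 0.2092]
tool_rot: [2.51, 1.882, 0.008]
ft_force: [-0.4, -0.4, -0.3]
grip_width: 0.998
time: 65.42
position: [0.5015, 0.0988, 0.2051]
tool_rot: [2.513, 1.884, -0.001]
ft_force: [-0.2, -0.2, 0.1]
grip_width: 1.002
-86 14 80.7 | -82 22 84.1 | -78 23 87.8 | -74 28 89.3 | -70 7 90.0 | -66 20 115.0 | -62 27 120.5 | -58 25 124.0 | -54 29 126.4 | -50 25 126.9 | -46 30 127.9 | -42 32 126.0 | -38 26 123.8 | -34 33 122.4 | -30 29 119.3 | -26 37 112.6 | -22 21 112.9 | -18 23 120.4 | -14 29 123.7 | -10 27 125.7 | -6 28 126.1 | -2 25 127.2 | 2 27 126.9 | 6 30 125.3 | 10 25 124.5 | 14 30 120.4 | 18 29 119.6 | 22 40 106.8 | 26 23 87.9 | 30 28 88.0 | 34 25 85.6 | 38 25 82.0 | 42 30 76.7 | 46 17 66.1 | 50 18 66.4 | 54 19 68.6 | 58 19 65.4 | 62 15 66.3 | 66 19 67.5 | 70 16 66.0 | 74 18 64.2 | 
scene 100 [[-0.0244  0.0474  0.0433]
 [-0.0135  0.0688  0.0739]
 [ 0.0169  0.077   0.0871]]
top 111 [[-0.0211  0.0435  0.0521]
 [ 0.0081  0.0582  0.07  ]
 [ 0.0221  0.0735  0.0883]]
```

View pics/s4c.png

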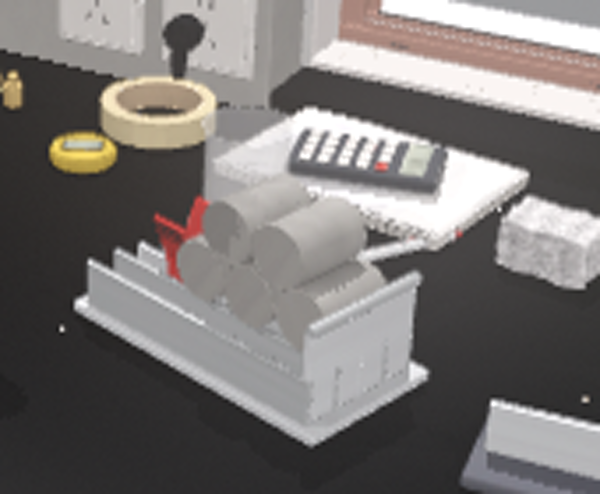

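View pics/t4.png

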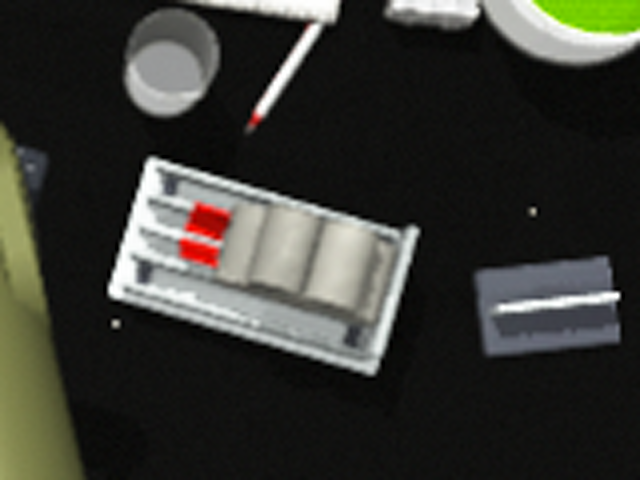

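The pile and clip look right. Last, I check that no sixth core was hidden behind the arm at the start.

```bash
python3 -m jog '[[[1,0,0,0,0],[1,0,0,0,0]]]'; python3 - <<'E'
from h import *
a,*_=grab('top'); b=cv2.imread('pics/s4.png')[...,::-1]
save('pics/f.png',np.vstack([a[100:330,:],b[150:480]]))
E
```

```text
time: 65.82
position: [0.5017, 0.0992, 0.2054]
tool_rot: [2.514, 1.884, 0.0]
ft_force: [-0.3, 0.0, 0.2]
grip_width: 1.001
```

View pics/f.png

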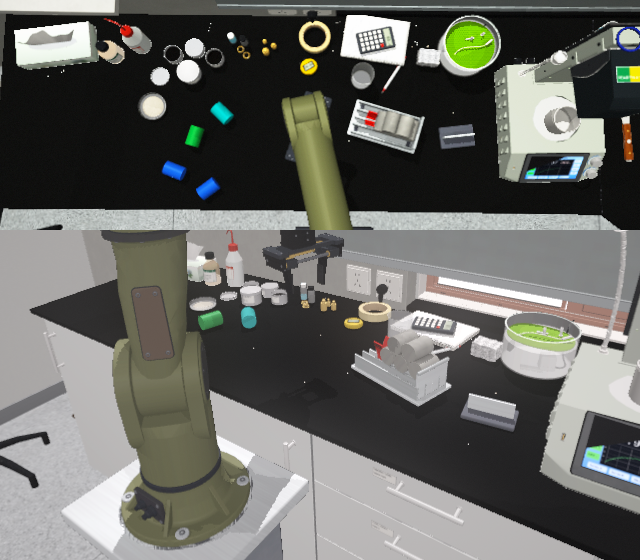

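No grey core is left: the full top view shows only the blue, green and turquoise look-alikes, and the beaker is where it was. I hand the job in.

```bash
python3 -c "
from bench import job
print(job.close_job())"
```

```text
the job is handed in; nothing more can be done
None
```

The job is handed in at about 66 s of the 200 s allowed. All five grey cores are on the rack and the clip is on the middle strip. There was no sixth core, so the top place stays empty.

**Cores:** In the last top-camera depth profile the bottom row lies at about y = -66, -22 and +24 mm in the rack frame. The second layer lies at about -45 and -1 mm, with its tops about 127 mm up. That puts every core within about 2 mm of its place along the rack, against the 14 mm allowed. I did not fit the core axes numerically; in the pictures they lie across the rack.

**Clip:** It was pushed down to a firm stop and released shut. It stands upright at y ≈ 59–62 mm, with the pin about 50 mm up and 1–2 mm to one side. Top and scene cameras disagreed by about 3 mm on its y position; both are inside the limits.

**Beaker and clearance:** The beaker shows no visible movement, and the arm stood clear of everything when I handed in.

**Contacts along the way:**
- The clip's first push down reached about 31 N with some side load, so I backed off, shifted it about 1 mm and reseated it.
- The last core pressed on its neighbour with about 6 N while being lowered, and it settled correctly.

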